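# Nest the sugar-packet holders and reject the pot that does not fit

### The arm

A 6-joint arm with a two-finger parallel gripper is mounted at the origin on the work surface. World frame = base frame: x ahead of the robot, y to its left, z up, the work surface at z = 0. Lengths are in mm, angles in rad, forces in N, time in s.
With the tool pointing down it reaches from about 275 to 750 mm from the base axis. Payload 10.2 kg.
Tool frame: the origin (TCP) lies on the centre line of the jaws, within the pads' length; the fingertips stand 8 mm ahead of it and the grasp point (between the pads) lies 11 mm behind it; x points along the fingers, y is the direction in which the jaws open and shut, and the axes are right-handed (so a half turn about x gives the same grasp; the last joint's range is limited). The gripper opens to 85 mm and grips with 20 to 120 N. Pads are 22 mm wide; open, the fingers measure 114 mm over their backs; the gripper's body (76 mm by 85 mm) begins 54 mm behind the grasp point. The pads swing forward as they close: fully open they stand 13 mm farther back than shut.
Start: joints at [-1.466, 0.313, 1.498, -0, 1.331, -0.223], TCP at [169.017, -497.056, 239.294] pointing down, gripper open.
Joint ranges: [-2.94, 2.94], [-0.97, 2.17], [0.19, 2.56], [-1.23, 4.37], [0.02, 3.11], [-2.88, 2.88]. Speed limits (rad/s): [2.39, 2.39, 3.01, 3.14, 3.14, 3.14].

### API

Orientations are given as a unit quaternion [w, x, y, z].
In Python, from rig import ctrl, vision, workorder gives the robot as it stands. The module is installed in compiled form; this text tells all that it offers.
- The arm moves only by the shell command python3 -m jog 'ROWS' [OPENING] [FORCE]. ROWS is JSON, a list that holds one entry, the list of rows, each a list of 6 numbers: the shift along the tool's x, y, z in m, then the turn, a rotation vector about the tool's x, y, z in rad. A call has 1 to 12 rows; each row shifts and turns the commanded pose from where the row before left it, along the tool's axes as they then stand; what a row does not reach is not made up. A row lasts 1/8 s, in which the tool goes at most 62.5 mm and 10.7 degrees, less where a joint would pass 70% of its speed; a pose out of reach is approached as far as the arm can. A call is refused whole if a number of a shift passes 0.0625 or a number of a turn 0.188, either way. A call with a gripper value outside its range is refused whole. OPENING is the closure in counts, from 0 (fully open) to 255 (shut), set as the call begins (- or left out, the last holds). The fingers move at their own pace and stop on an object; FORCE is the grip in N (left out, the last holds). Time passes only in rows, so rows that do not move let the fingers close. It gives the time, the measured TCP pose, the force and the opening at its end, in the units of the state.
- ctrl.sense(): the state, without advancing time (a new reading comes with each control period).
- vision.capture(name): name is "scene" or "top"; returns a dict with "image" (400x640x3 uint8, red, green, blue), "mtx" (3x3 intrinsics, pixels), "R" (3x3) and "t" (3): a world point X has camera coordinates R X + t. Camera axes: x right, y down, z forward; pixel columns grow to the right and rows downward; lengths in mm; the calibration is good to about 2 mm. A picture is of the moment at which its call begins. There is no depth.
- workorder.finish_job(): hands the job in, once; it reports no verdict.
The state is a dict: "time_s": time; "joints": joint angles; "dq": joint speeds; "tau": joint torques, N m; "eef_pos": TCP position; "ee_rot": TCP orientation; "force": force on the tool from outside, world axes, zero at the start; "wrist_torque": the same for the moment, N m; "grip_width": opening from 0.0 (shut) to 1.0 (fully open).
Only numpy, scipy, OpenCV 4.12 (cv2) and the standard library are available. Lean on these libraries where they do the work, as an engineer would, in place of code of your own. Each camera call takes 0.05 s, during which the arm holds its last target.

### The job

Tidy the tea counter's sugar-packet holders: nest all three tapered holders, upright and fully home one inside the other, with the one on the wooden board staying there at the bottom; one of the others has fallen over and must be stood up first. The straight-sided pot somebody set on top does not nest, so move it to the black return tray and leave it standing upright on the tray's floor. It is all ceramic: set the pieces down rather than dropping them, and leave the jar, the bowl and the saucers where they are.

Things in the scene. Friction and masses are not known exactly. Their poses are not given: they have to be found in the camera images.
- base_holder_mid (a point): Bottom holder, on the board: open square white ceramic holder 80 mm tall; lower 50 mm tapered, 40 mm square at the foot to 58 mm; top 30 mm a vertical-sided collar 68 mm square outside, 62 inside, its underside a shoulder. 0.24 kg, loose. Point: on the axis, 40 mm above the foot's underside (half-way up); z runs foot to mouth, x and y square to the sides. The straight pot stands on its rim.
- loose_holder_mid (a point): Loose holder, same shape and axes as the bottom one, upright on the counter, 0.2 to 0.3 kg. Holders nest with sides parallel (any quarter turn): the taper goes inside, the shoulder rests on the lower one's rim, the upper then sits 30 mm higher; side play 2 mm each way when home, 11 mm at first entry.
- fallen_holder_mid (a point): Fallen holder, same shape and axes, 0.2 to 0.3 kg, lying on one side on its foot edge and collar edge, mouth roughly away from the robot, axis raised 16 degrees, upper rim 74 mm above the counter and 68 mm from the foot's centre along the counter. It can be gripped across the collar's two upright sides.
- straight_pot_mid (a point): Straight-sided open white ceramic pot, 68 mm square outside, 80 mm tall, vertical walls and bottom 4 mm thick, 0.2 to 0.35 kg. Too wide to enter any holder; it starts loosely on the bottom holder's rim. Point: on the axis, half-way up (40 mm above its underside); z runs up, x and y square to its sides.
- board: Wooden board fixed on the counter, 140 x 140 mm and 12 mm thick; origin at the centre of its underside, on the counter.
- return_tray: Black plastic return tray fixed on the counter, 200 mm (its x) by 170 mm (its y) outside, walls 5 mm thick and 18 mm high, floor 5 mm above the counter; origin at the centre of its underside.
- jar: Bystander: amber glass jar with a lid, 90 mm across, 120 mm tall; origin at the centre of its underside.
- bowl: Bystander: round white bowl, 120 mm across, 55 mm tall; origin at the centre of its underside.
- saucers: Bystander: pile of glass saucers, 124 mm across, 35 mm tall; origin at the centre of its underside.
There are look-alikes about, which are no part of the job. What is shaped like the part that bears fallen_holder_mid but purple is not meant. What is shaped like the part that bears straight_pot_mid but red is not meant.

How it is judged:
By the outcome, as a careful person would: the job done as asked, in the order asked, and still so for the second after the job is handed in, with the robot touching nothing.
It also fails if it takes over 67 s, if anything falls off the work surface, if the arm or the gripper's body presses on something with over 40 N, if the wrist force passes 120 N, or if a joint passes its speed limit or range.

## Working session

There is one attempt and no reset: what is moved stays moved. The work goes in short steps, Python scripts to look and compute and a shell command to move; the robot and the scene stay as the last step left them, time stands still between calls to the robot, and variables do not carry over. Pictures are saved under pics/ and viewed, and the job is handed in when it is done.

```bash
mkdir -p pics
python3 - <<'E'
from rig import ctrl, vision
import cv2,numpy as np
for n in("scene","top"):
    c=vision.capture(n); cv2.imwrite(f"pics/{n}0.png",c["image"][:,:,::-1]); np.savez(f"{n}0.npz",**c)
    print(n,c["mtx"].round(1).tolist(),c["R"].round(3).tolist(),c["t"].round(1).tolist())
print(ctrl.sense())
E
```

```text
scene [[409.4, 0.0, 317.5], [0.0, 409.4, 200.0], [0.0, 0.0, 1.0]] [[-0.599, 0.801, 0.002], [0.585, 0.439, -0.682], [-0.547, -0.408, -0.731]] [336.1, -248.5, 1528.9]
top [[443.7, 0.0, 326.6], [0.0, 443.7, 196.3], [0.0, 0.0, 1.0]] [[-0.008, -1.0, 0.019], [-0.986, 0.005, -0.164], [0.164, -0.02, -0.986]] [-11.5, 561.2, 991.2]
{'time_s': 0.1, 'joints': array([-1.46636652e+00,  3.13382687e-01,  1.49836322e+00, -1.19840166e-05,
        1.33099375e+00, -2.23362744e-01]), 'dq': array([-4.94065206e-04, -1.03903206e-03, -2.33350429e-03,  1.56399186e-03,
        1.58274246e-03,  8.47197887e-05]), 'tau': array([ 3.82750746e-03, -4.12897968e+01, -2.60144413e+01, -1.27096146e-04,
        2.99052030e-03,  1.30195698e-05]), 'eef_pos': array([ 169.00637026, -496.81963548,  238.79731453]), 'ee_rot': array([ 0.11496994,  0.69765059,  0.11578005, -0.6976106 ]), 'force': array([0.54918225, 0.30801287, 0.03484945]), 'wrist_torque': array([0.02962207, 0.02421348, 0.06271022]), 'grip_width': 0.9983973927374791}
```

View pics/scene0.png

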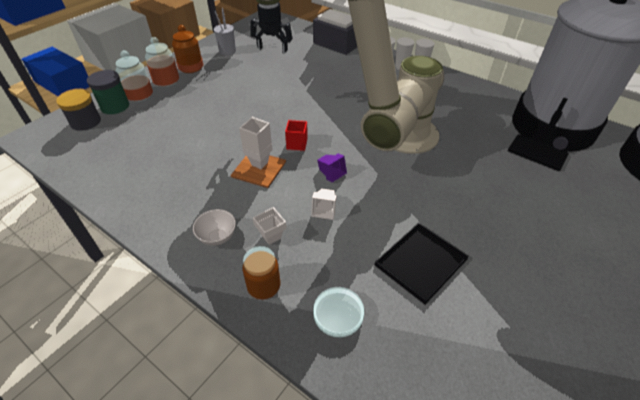

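View pics/top0.png

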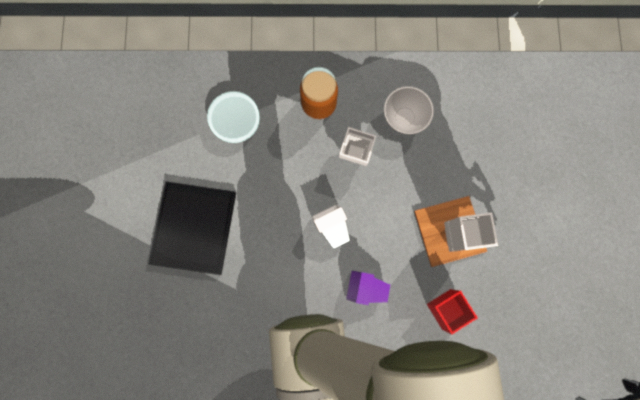

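The scene view shows the white pot on the board at (256,135), the upright loose holder at (270,222), the fallen white one at (323,203), and the tray at (422,262). The top view has them at (478,231), (358,146), (333,227) and (193,228). Things that could be mistaken for the targets, in top pixels:
- **Fallen holder:** the purple one at (368,288) is excluded, so it is the white one at (333,227).
- **Pot:** the red one at (453,312) is excluded, so it is the white one at (478,231).
- **Loose holder:** the white bowl at (409,110) is round, so it is the square one at (358,146).

I'll check these in crops.

Run:
```python
import cv2,numpy as np
a=cv2.imread("pics/top0.png");b=cv2.imread("pics/scene0.png")
c=cv2.resize(a[115:275,300:500],None,fx=4,fy=4,interpolation=cv2.INTER_CUBIC)[:600]
cv2.imwrite("pics/ct.png",c)
cv2.imwrite("pics/cs.png",cv2.resize(b[110:250,220:360],None,fx=4.2,fy=4.2,interpolation=cv2.INTER_CUBIC))
```

```text
(no output)
```

View pics/ct.png

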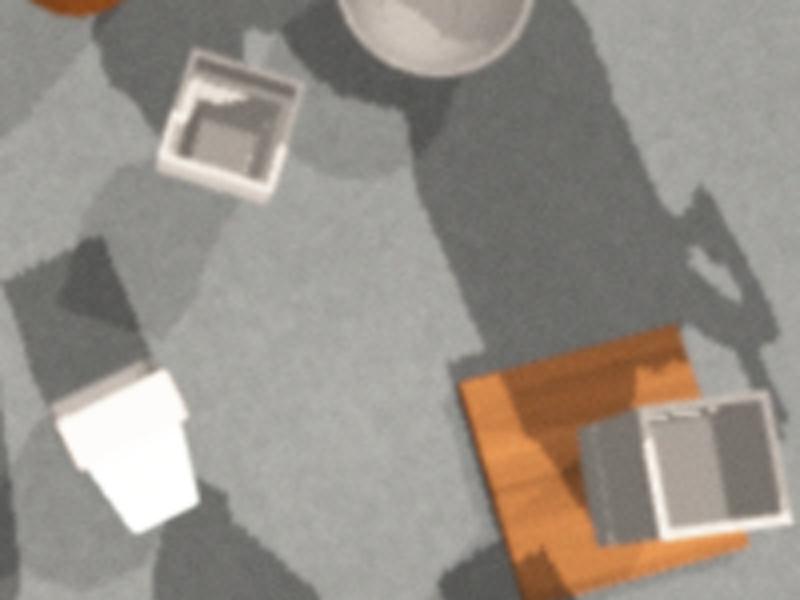

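View pics/cs.png

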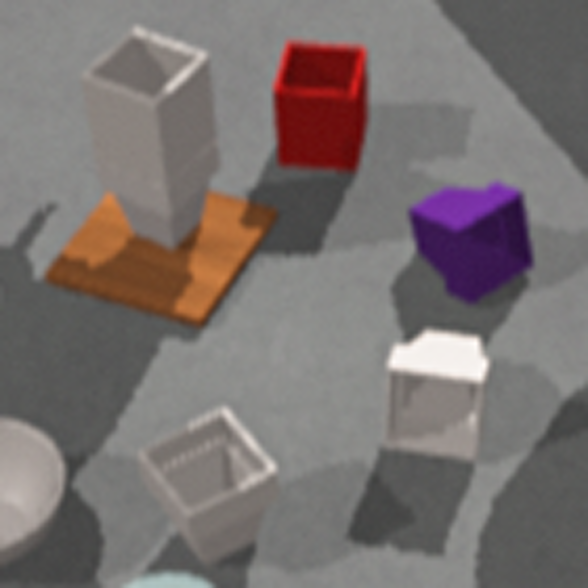

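Crops confirm the choice: the white pot is on the board, and the white holder is lying with its mouth away from the robot. Next I measure the corners.

```bash
cat > h.py <<'E'
import numpy as np,cv2
from scipy.spatial.transform import Rotation as Ro
def cam(n): return dict(np.load(f"{n}.npz"))
def ray(c,p):
    d=c["R"].T@np.linalg.solve(c["mtx"],[p[0],p[1],1.]); o=-c["R"].T@c["t"]; return o,d
def onz(c,p,z):
    o,d=ray(c,p); return o+d*(z-o[2])/d[2]
def tri(c1,p1,c2,p2):
    A=np.zeros((3,3));b=np.zeros(3);L=[ray(c1,p1),ray(c2,p2)]
    for o,d in L:
        d=d/np.linalg.norm(d);M=np.eye(3)-np.outer(d,d);A+=M;b+=M@o
    X=np.linalg.solve(A,b)
    gap=[np.linalg.norm(np.cross(X-o,d/np.linalg.norm(d))) for o,d in L]
    return X,sum(gap)
def proj(c,X):
    q=c["mtx"]@(c["R"]@np.asarray(X,float)+c["t"]);return q[:2]/q[2]
def sq(P):
    P=np.array(P);c=P.mean(0);d1=P[1]-P[0];s=[]
    for i in range(4):
        e=P[(i+1)%4]-P[i];s.append(np.linalg.norm(e[:2]))
    a=[np.degrees(np.arctan2(*(P[(i+1)%4]-P[i])[1::-1])) for i in range(4)]
    return c.round(1),np.round(s,1),np.round(np.array(a)%90,1)
def rowsfor(s,dpos):
    w,x,y,z=s["ee_rot"];return Ro.from_quat([x,y,z,w]).inv().apply(dpos)
E
python3 - <<'E'
from h import *
t=cam("top0");s=cam("scene0")
T=lambda p:(300+(p[0]-1.5)/4,115+(p[1]-1.5)/4)
S=lambda p:(220+(p[0]-1.6)/4.2,110+(p[1]-1.6)/4.2)
pot=[(637,408),(769,391),(792,523),(657,540)]
lo=[(195,47),(303,85),(267,203),(157,172)]
print("pot",*sq([onz(t,T(p),172) for p in pot]))
print("loose",*sq([onz(t,T(p),80) for p in lo]))
ps=[(135,27),(84,75),(157,97),(211,57)]; ls=[(225,407),(139,456),(190,513),(276,466)]
print("potS",*sq([onz(s,S(p),172) for p in ps]));print("looseS",*sq([onz(s,S(p),80) for p in ls]))
print("fallen upper rim",[onz(t,T(p),74).round(1) for p in [(57,415),(163,370)]],[onz(s,S(p),74).round(1) for p in [(390,370),(487,375)]])
print("fallen foot top ", [onz(t,T(p),39).round(1) for p in [(138,533),(199,500)]])
b=[(460,381),(680,324),(748,545),(523,602)]
print("board",*sq([onz(t,T(p),12) for p in b]))
tr=[(167,181),(236,192),(221,274),(149,264)]
print("tray",*sq([onz(t,p,18) for p in tr]))
for n,p,z in [("red",(453,300),80),("jar",(319,80),120),("bowl",(409,110),55),("sauc",(233,117),35),("purple",(368,288),40)]: print(n,onz(t,p,z).round(0))
E
```

```text
pot [ 467.3 -320.7  172. ] [69.2 67.9 69.9 67.5] [7.  6.  6.6 5.4]
loose [672.4 -86.   80. ] [66.4 73.6 65.5 78.1] [69.7 72.2 73.6 72.9]
potS [ 463.  -319.4  172. ] [67.7 62.3 60.  71.7] [ 9.4 12.   0.6  5. ]
looseS [672.6 -84.7  80. ] [69.3 61.3 66.3 64.4] [76.  75.1 73.5 72.4]
fallen upper rim [array([506.2,  14.7,  74. ]), array([531.5, -45.5,  74. ])] [array([530.8, -41.2,  74. ]), array([494. ,  15.8,  74. ])]
fallen foot top  [array([441.4, -31.6,  39. ]), array([460.2, -67.2,  39. ])]
board [ 483.3 -312.    12. ] [140.  137.7 140.2 135.9] [14.2 13.7 13.4 13.7]
tray [493.5 299.8  18. ] [167.9 195.7 169.2 199.2] [80.6 81.2 81.8 80.9]
red [ 324. -289.   80.]
jar [816.   2. 120.]
bowl [ 769. -215.   55.]
sauc [759. 210.  35.]
purple [ 350. -108.   40.]
```

```bash
cat >> h.py <<'E'
def info(s):
    w,x,y,z=s["ee_rot"];M=Ro.from_quat([x,y,z,w]).as_matrix()
    return s["eef_pos"],M
def plan(s,target,jawdeg,app=(0,0,-1)):
    """shift in tool axes (mm) and turn rotvec (tool, deg) to reach target with jaw line at jawdeg, choose nearer half turn"""
    p,M=info(s);best=None;app=np.array(app,float);app/=np.linalg.norm(app)
    for k in(0,180):
        a=np.radians(jawdeg+k);y=np.array([np.cos(a),np.sin(a),0]);y-=app*(y@app);y/=np.linalg.norm(y)
        D=np.c_[app,y,np.cross(app,y)];r=Ro.from_matrix(M.T@D).as_rotvec()
        print("rotvec rad",r.round(3),"deg",np.degrees(np.linalg.norm(r)).round(1))
    print("shift tool axes mm",(M.T@(np.array(target)-p)).round(1))
E
python3 - <<'E'
from h import *
from rig import ctrl
s=ctrl.sense();p,M=info(s);print(M.round(3));plan(s,[466,-320,165],6.3);plan(s,[466,-320,165],96.3)
E
```

```text
[[-0.     0.322 -0.947]
 [ 0.001 -0.947 -0.322]
 [-1.    -0.001 -0.   ]]
rotvec rad [-1.353e+00 -1.000e-03  1.000e-03] deg 77.5
rotvec rad [1.789e+00 1.000e-03 1.000e-03] deg 102.5
shift tool axes mm [  74.   -71.7 -338.1]
rotvec rad [-2.924e+00 -2.000e-03 -0.000e+00] deg 167.5
rotvec rad [ 0.218 -0.     0.001] deg 12.5
shift tool axes mm [  74.   -71.7 -338.1]
```

```bash
python3 -m jog '[[[0,-0.009,-0.042,0,0,0],[0,-0.009,-0.042,0,0,0],[0,-0.009,-0.042,0,0,0],[0,-0.009,-0.042,0,0,0],[0,-0.009,-0.042,0,0,0],[0,-0.009,-0.042,0,0,0],[0,-0.009,-0.042,0,0,0],[0,-0.009,-0.042,0,0,0],[0,0,0,0.109,0,0],[0,0,0,0.109,0,0],[0,0,0,0,0,0]]]' 0 40
python3 - <<'E'
from h import *
from rig import ctrl,vision
s=ctrl.sense();plan(s,[466,-320,146],96.3);print(s["joints"].round(3))
c=vision.capture("scene");np.savez("s1.npz",**c);cv2.imwrite("pics/s1.png",cv2.resize(c["image"][60:200,180:340,::-1],None,fx=4,fy=4))
E
```

```text
time_s: 1.48
eef_pos: [463.9, -320.6, 239.0]
ee_rot: [-0.039, -0.706, -0.039, 0.706]
force: [-0.8, 0.6, 0.2]
grip_width: 1.001
rotvec rad [-3.141e+00 -1.000e-03  1.000e-03] deg 179.9
rotvec rad [0.001 0.    0.001] deg 0.1
shift tool axes mm [93.  -0.3 -2.2]
[-0.812  0.4    1.377 -0.     1.366  0.647]
```

View pics/s1.png

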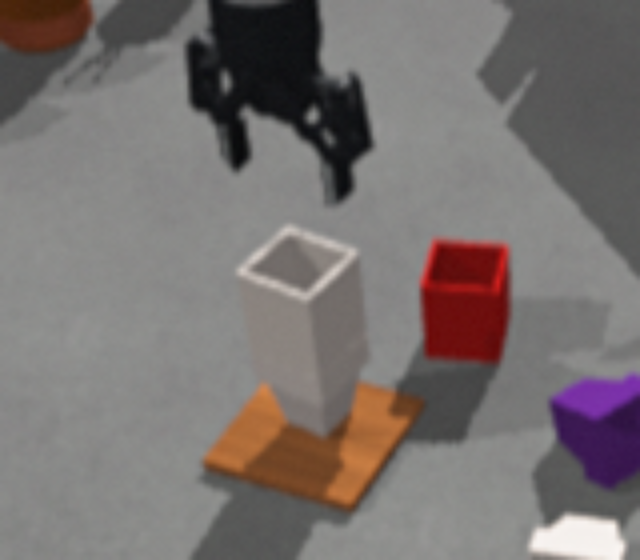

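The jaws sit square above the pot: the fingertips are at (232,165) and (335,197) and the pot's mouth is at (300,262), in crop pixels. Descending.

```bash
python3 -m jog '[[[0.031,0,-0.002,0,0,0],[0.031,0,0,0,0,0],[0.031,0,0,0,0,0],[0,0,0,0,0,0]]]' 0 40; python3 -m jog '[[[0,0,0,0,0,0],[0,0,0,0,0,0],[0,0,0,0,0,0],[0,0,0,0,0,0],[0,0,0,0,0,0]]]' 255 40
python3 -m jog '[[[-0.008,0,0,0,0,0],[-0.03,0,0,0,0,0],[-0.04,0,0,0,0,0],[0,0,0,0,0,0]]]'
python3 - <<'E'
from h import *
from rig import ctrl,vision
s=ctrl.sense();print(s["joints"].round(3),s["force"])
c=vision.capture("scene");np.savez("s2.npz",**c);cv2.imwrite("pics/s2.png",cv2.resize(c["image"][60:200,180:340,::-1],None,fx=4,fy=4))
E
```

```text
time_s: 2.02
eef_pos: [465.1, -319.8, 144.6]
ee_rot: [-0.038, -0.705, -0.04, 0.707]
force: [-0.3, -0.1, 0.7]
grip_width: 0.998
time_s: 2.65
eef_pos: [466.5, -321.0, 148.0]
ee_rot: [0.04, 0.707, 0.038, -0.705]
force: [-0.6, 0.8, 7.0]
grip_width: 0.79
time_s: 3.15
eef_pos: [466.6, -321.2, 227.4]
ee_rot: [0.04, 0.707, 0.037, -0.705]
force: [0.2, 0.5, -3.3]
grip_width: 0.789
[-0.81   0.41   1.392  0.     1.334  0.651] [ 0.18369292  0.53494907 -3.2625931 ]
```

View pics/s2.png

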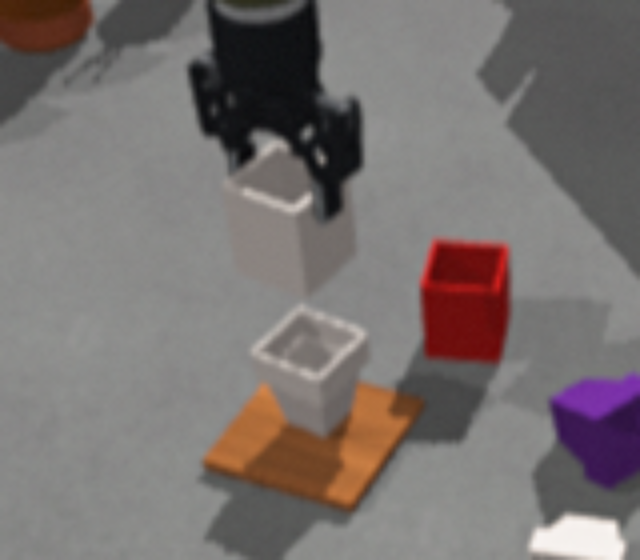

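The pot is held level at crop (290,220) and the base holder stayed upright on the board, with its mouth at (310,343). Carrying the pot to the tray.

```bash
python3 -m jog '[[[0,-0.030,-0.008,0,0,0],[0,-0.05,-0.008,0,0,0],[0,-0.055,-0.008,0,0,0],[0,-0.055,-0.008,0,0,0],[0,-0.055,-0.008,0,0,0],[0,-0.055,-0.008,0,0,0],[0,-0.055,-0.008,0,0,0],[0,-0.055,-0.008,0,0,0],[0,-0.055,-0.008,0,0,0],[0,-0.055,-0.008,0,0,0],[0,-0.055,-0.008,0,0,0],[0,-0.039,-0.008,0,0,0]]]'
python3 -m jog '[[[0,0,0,0.131,0,0],[0,0,0,0.131,0,0],[0,0,0,0,0,0]]]'
python3 - <<'E'
from h import *
from rig import ctrl,vision
s=ctrl.sense();plan(s,[493,300,62],81.2);print(s["joints"].round(3))
for n in("scene","top"):
    c=vision.capture(n);np.savez(n+"3.npz",**c);cv2.imwrite(f"pics/{n}3.png",c["image"][:,:,::-1])
E
```

```text
time_s: 4.7
eef_pos: [493.0, 302.4, 222.6]
ee_rot: [-0.04, -0.705, -0.039, 0.707]
force: [0.4, -0.1, -2.5]
grip_width: 0.789
time_s: 5.08
eef_pos: [493.5, 300.2, 222.8]
ee_rot: [0.053, -0.704, 0.054, 0.706]
force: [-0.0, -0.4, -2.5]
grip_width: 0.787
rotvec rad [-3.139e+00  2.000e-03  4.000e-03] deg 179.8
rotvec rad [ 0.003  0.002 -0.001] deg 0.2
shift tool axes mm [1.608e+02 0.000e+00 1.000e-01]
[ 0.344  0.443  1.356 -0.     1.346  2.065]
```

View pics/scene3.png

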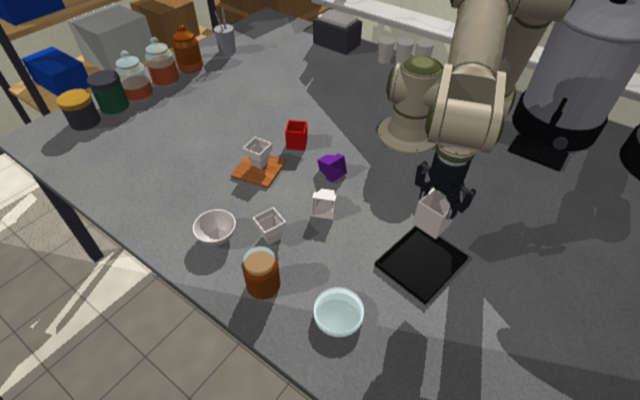

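View pics/top3.png

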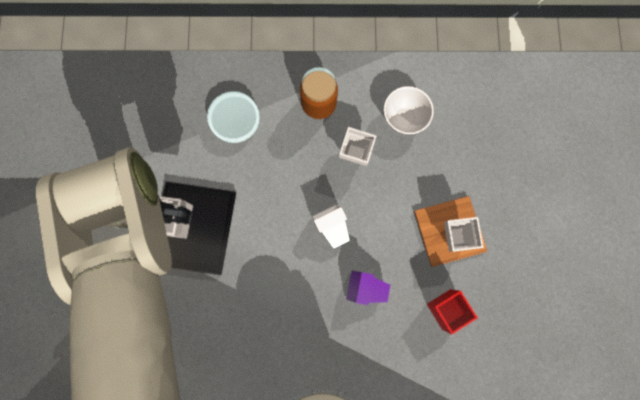

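Pot held at scene (433,213) above the tray. The tray centre is at (422,262) on the floor, so it is aligned. Lowering.

```bash
python3 -m jog '[[[0.045,0,0,0,0,0],[0.045,0,0,0,0,0],[0.035,0,0,0,0,0],[0.02,0,0,0,0,0],[0.007,0,0,0,0,0],[0,0,0,0,0,0]]]'; python3 -m jog '[[[0.003,0,0,0,0,0],[0.003,0,0,0,0,0],[0,0,0,0,0,0]]]'
```

```text
time_s: 5.92
eef_pos: [494.2, 300.3, 72.5]
ee_rot: [0.054, -0.705, 0.054, 0.705]
force: [1.1, 0.1, -2.4]
grip_width: 0.787
time_s: 6.3
eef_pos: [494.1, 300.3, 66.3]
ee_rot: [-0.054, 0.705, -0.054, -0.705]
force: [0.3, 0.1, -2.7]
grip_width: 0.787
```

```bash
python3 -m jog '[[[0.002,0,0,0,0,0],[0.002,0,0,0,0,0],[0,0,0,0,0,0]]]'; python3 -m jog '[[[0.0015,0,0,0,0,0],[0,0,0,0,0,0]]]'
```

```text
time_s: 6.68
eef_pos: [494.0, 300.3, 62.1]
ee_rot: [0.054, -0.705, 0.054, 0.705]
force: [-0.5, 0.8, -2.5]
grip_width: 0.789
time_s: 6.92
eef_pos: [494.2, 300.4, 61.1]
ee_rot: [-0.054, 0.705, -0.054, -0.705]
force: [-0.2, 0.2, 0.9]
grip_width: 0.789
```

```bash
python3 -m jog '[[[0,0,0,0,0,0],[0,0,0,0,0,0],[0,0,0,0,0,0]]]' 0; python3 -m jog '[[[-0.02,0,0,0,0,0],[-0.045,0,0,0,0,0],[-0.055,0,0,0,0,0],[-0.04,0,0,0,0,0]]]'
python3 - <<'E'
import cv2
a=cv2.imread("pics/top3.png")
cv2.imwrite("pics/ct3b.png",cv2.resize(a[190:270,410:490],None,fx=7,fy=7,interpolation=cv2.INTER_CUBIC))
cv2.imwrite("pics/ct3l.png",cv2.resize(a[120:170,330:390],None,fx=10,fy=10,interpolation=cv2.INTER_CUBIC))
E
```

```text
time_s: 7.3
eef_pos: [494.1, 300.3, 60.8]
ee_rot: [-0.054, 0.705, -0.054, -0.705]
force: [0.3, 0.4, -0.1]
grip_width: 1.001
time_s: 7.8
eef_pos: [494.3, 300.4, 223.3]
ee_rot: [-0.054, 0.706, -0.053, -0.704]
force: [0.1, 0.6, -0.6]
grip_width: 1.001
```

View pics/ct3b.png

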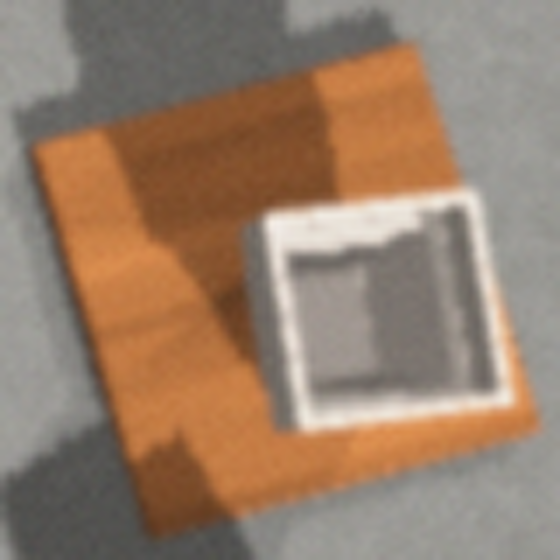

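View pics/ct3l.png

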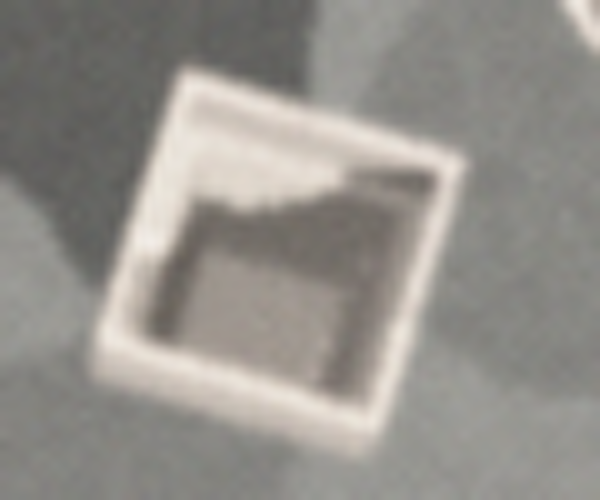

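Run:
```python
from h import *
from rig import ctrl
t=cam("top3")
B=lambda p:(410+(p[0]-3)/7,190+(p[1]-3)/7)
L=lambda p:(330+(p[0]-4.5)/10,120+(p[1]-4.5)/10)
print(*sq([onz(t,B(p),92) for p in [(262,213),(484,192),(513,402),(300,432)]]))
print(*sq([onz(t,L(p),80) for p in [(183,65),(468,158),(376,425),(100,340)]]))
s=ctrl.sense();print(s["joints"].round(3))
for a in(73,-17): plan(s,[674,-85.5,55],a)
```

```text
[ 468.  -320.8   92. ] [71.8 66.8 68.6 69.7] [5.1 4.2 7.5 6.9]
[677.2 -87.2  80. ] [69.6 67.5 66.3 68.8] [71.1 70.2 72.2 73. ]
[0.344 0.441 1.356 0.    1.341 2.067]
rotvec rad [-2.997e+00 -2.000e-03 -3.000e-03] deg 171.7
rotvec rad [ 0.144 -0.002  0.001] deg 8.3
shift tool axes mm [ 168.4  354.4 -235.8]
rotvec rad [-1.426e+00 -2.000e-03 -1.000e-03] deg 81.7
rotvec rad [ 1.715e+00 -1.000e-03  3.000e-03] deg 98.3
shift tool axes mm [ 168.4  354.4 -235.8]
```

```bash
python3 -m jog '[[[0,0.0355,-0.024,0,0,0],[0,0.0355,-0.024,0,0,0],[0,0.0355,-0.024,0,0,0],[0,0.0355,-0.024,0,0,0],[0,0.0355,-0.024,0,0,0],[0,0.0355,-0.024,0,0,0],[0,0.0355,-0.024,0,0,0],[0,0.0355,-0.024,0,0,0],[0,0.0355,-0.024,0,0,0],[0,0.0355,-0.024,0,0,0],[0,0,0,0.166,0,0],[0,0,0,0,0,0]]]'  0
python3 - <<'E'
from h import *
from rig import ctrl,vision
s=ctrl.sense();plan(s,[676.5,-87,56],71.7);print(s["joints"].round(3))
for n in("scene","top"):
    c=vision.capture(n);np.savez(n+"4.npz",**c);cv2.imwrite(f"pics/{n}4.png",c["image"][:,:,::-1])
E
```

```text
time_s: 9.3
eef_pos: [677.5, -87.2, 220.5]
ee_rot: [0.112, -0.698, 0.112, 0.698]
force: [-0.2, 0.5, -0.2]
grip_width: 1.003
rotvec rad [-3.14e+00 -0.00e+00  1.00e-03] deg 179.9
rotvec rad [0.002 0.    0.   ] deg 0.1
shift tool axes mm [1.645e+02 1.000e-01 9.000e-01]
[-0.299  0.692  0.96   0.     1.489  1.589]
```

View pics/scene4.png

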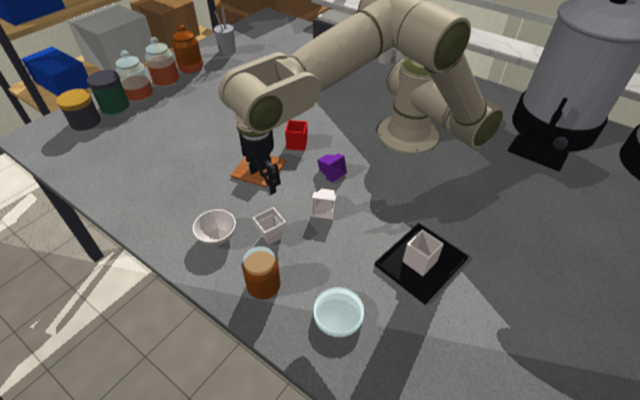

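The pot stands upright in the tray at scene (423,252), and the gripper is above the loose holder at (270,222). I'll descend and grip.

```bash
python3 -m jog '[[[0.04,0,0,0,0,0],[0.045,0,0,0,0,0],[0.04,0,0,0,0,0],[0.025,0,0,0,0,0],[0.0145,0,0.001,0,0,0],[0,0,0,0,0,0]]]' 0; python3 -m jog '[[[0,0,0,0,0,0],[0,0,0,0,0,0],[0,0,0,0,0,0],[0,0,0,0,0,0],[0,0,0,0,0,0]]]' 255 40
python3 -m jog '[[[-0.01,0,0,0,0,0],[-0.04,0,0,0,0,0],[-0.05,0,0,0,0,0],[-0.05,0,0,0,0,0],[0,0,0,0,0,0]]]'
python3 - <<'E'
from h import *
from rig import ctrl,vision
s=ctrl.sense();plan(s,[467.5,-320.8,200],96)
c=vision.capture("scene");np.savez("s5.npz",**c);cv2.imwrite("pics/s5.png",cv2.resize(c["image"][120:260,190:350,::-1],None,fx=4,fy=4))
E
```

```text
time_s: 10.15
eef_pos: [676.3, -86.2, 56.0]
ee_rot: [0.112, -0.698, 0.111, 0.699]
force: [-0.0, 0.6, 1.0]
grip_width: 0.999
time_s: 10.78
eef_pos: [677.3, -87.0, 58.0]
ee_rot: [-0.112, 0.699, -0.112, -0.697]
force: [0.2, -1.8, 6.9]
grip_width: 0.785
time_s: 11.4
eef_pos: [677.7, -86.9, 211.3]
ee_rot: [-0.112, 0.701, -0.112, -0.695]
force: [-0.3, -0.2, -3.0]
grip_width: 0.786
rotvec rad [ 2.719e+00 -2.000e-03  1.100e-02] deg 155.8
rotvec rad [-0.423 -0.008 -0.001] deg 24.2
shift tool axes mm [ 10.2 287.9 126.6]
```

View pics/s5.png

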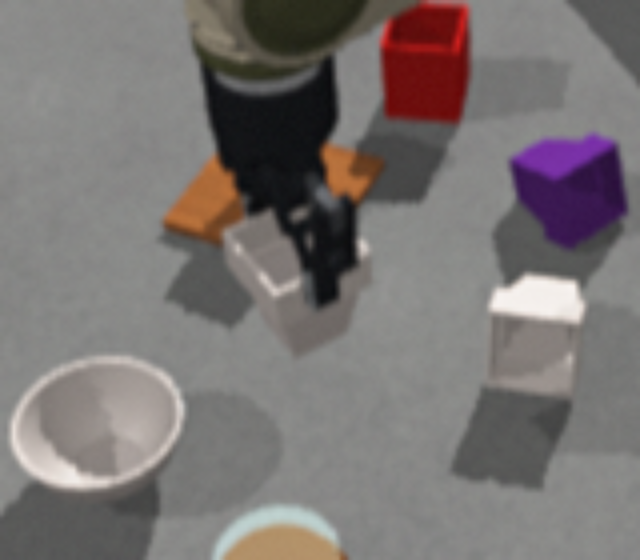

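The holder is held at crop (300,280), with the fingers only just reaching the bottom of the collar. Moving above the base.

```bash
python3 -m jog '[[[0,0.025,0.011,0,0,0],[0,0.037,0.016,0,0,0],[0,0.038,0.017,0,0,0],[0,0.038,0.017,0,0,0],[0,0.038,0.017,0,0,0],[0,0.038,0.017,0,0,0],[0,0.038,0.017,0,0,0],[0,0.036,0.015,0,0,0],[0.01,0,0,-0.141,0,0],[0,0,0,-0.141,0,0],[0,0,0,-0.141,0,0],[0,0,0,0,0,0]]]'
python3 - <<'E'
from h import *
from rig import ctrl,vision
s=ctrl.sense();plan(s,[467.5,-320.8,200],96);print(s["joints"].round(3))
for n in("scene","top"):
    c=vision.capture(n);np.savez(n+"6.npz",**c)
    i=c["image"][...,::-1]; i=i[90:200,210:320] if n=="scene" else i[180:290,400:510]
    cv2.imwrite(f"pics/{n}6.png",cv2.resize(i,None,fx=5,fy=5,interpolation=cv2.INTER_CUBIC))
E
```

```text
time_s: 12.95
eef_pos: [465.3, -319.9, 194.8]
ee_rot: [-0.036, -0.705, -0.037, 0.707]
force: [-1.3, -0.0, -2.4]
grip_width: 0.782
rotvec rad [ 3.14e+00  4.00e-03 -3.00e-03] deg 179.9
rotvec rad [-0.001  0.002  0.002] deg 0.2
shift tool axes mm [-5.2  1.1 -2.1]
[-0.81   0.437  1.439  0.     1.268  0.657]
```

View pics/scene6.png

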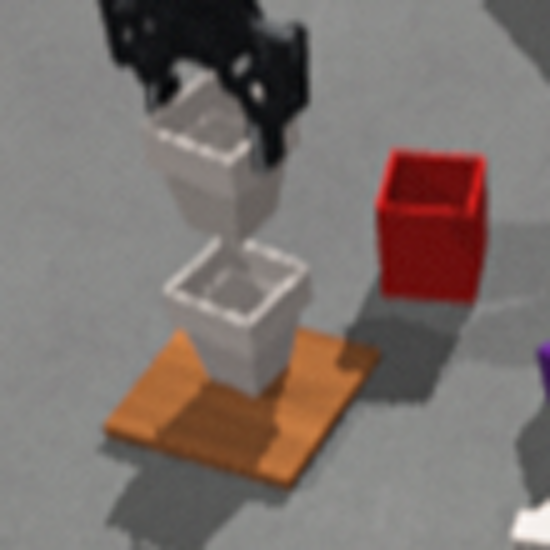

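View pics/top6.png

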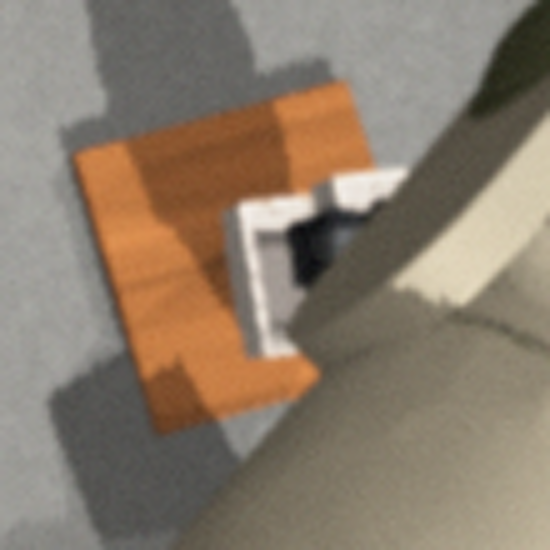

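Run:
```python
from h import *
c=cam("scene6");S=lambda p:(210+(p[0]-2)/5,90+(p[1]-2)/5)
for a,b in [((233,163),(245,325)),((147,120),(165,288))]:
    A=onz(c,S(a),218);B=onz(c,S(b),92);print(A.round(1),B.round(1),(A-B)[:2].round(1))
# front-edge bottoms of foot: held foot nearest corner, base foot nearest corner
A=onz(c,S((233,240)),138);B=onz(c,S((253,395)),12);print(A.round(1),B.round(1))
```

```text
[ 493.6 -277.7  218. ] [ 496.9 -282.6   92. ] [-3.3  5. ]
[ 492.8 -348.9  218. ] [ 500.9 -349.1   92. ] [-8.   0.1]
[ 477.7 -304.   138. ] [ 482.8 -299.4   12. ]
```

```bash
python3 -m jog '[[[0.01,0.001,-0.004,0,0,0],[0.02,0,0,0,0,0],[0.015,0,0,0,0,0],[0.01,0,0,0,0,0],[0,0,0,0,0,0]]]'
python3 - <<'E'
from h import *
from rig import ctrl,vision
s=ctrl.sense();plan(s,[467.5,-320.8,99],96)
for n in("scene",):
    c=vision.capture(n);np.savez(n+"7.npz",**c)
    i=c["image"][...,::-1]; i=i[90:200,210:320] 
    cv2.imwrite(f"pics/{n}7.png",cv2.resize(i,None,fx=5,fy=5,interpolation=cv2.INTER_CUBIC))
E
```

```text
time_s: 13.68
eef_pos: [469.7, -320.9, 140.6]
ee_rot: [-0.037, -0.706, -0.037, 0.706]
force: [0.8, 0.9, -2.4]
grip_width: 0.791
rotvec rad [ 3.141e+00  2.000e-03 -1.000e-03] deg 180.0
rotvec rad [-0.     0.001  0.001] deg 0.1
shift tool axes mm [41.6 -0.3  2.2]
```

View pics/scene7.png

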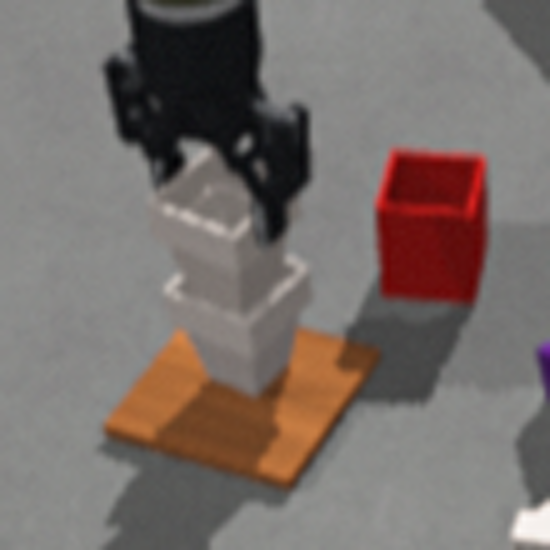

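```bash
python3 - <<'E'
from h import *
c=cam("scene7");S=lambda p:(210+(p[0]-2)/5,90+(p[1]-2)/5)
for a,b in [((238,238),(245,325)),((153,205),(165,288)),((215,145),(228,238))]:
    A=onz(c,S(a),163.5);B=onz(c,S(b),92);print(A.round(1),B.round(1),(A-B)[:2].round(1))
E
python3 -m jog '[[[0.008,0,0,0,0,0],[0.008,0,0,0,0,0],[0.006,0,0,0,0,0],[0,0,0,0,0,0]]]'
```

```text
[ 496.6 -278.7  163.5] [ 496.9 -282.6   92. ] [-0.3  4. ]
[ 504.1 -343.2  163.5] [ 500.9 -349.1   92. ] [3.2 5.8]
[ 434.8 -355.4  163.5] [ 438.  -351.7   92. ] [-3.2 -3.7]
time_s: 14.22
eef_pos: [469.7, -320.9, 118.7]
ee_rot: [-0.037, -0.706, -0.037, 0.706]
force: [0.0, 0.3, -3.3]
grip_width: 0.788
```

```bash
python3 -m jog '[[[0.005,0,0,0,0,0],[0.005,0,0,0,0,0],[0,0,0,0,0,0]]]';python3 -m jog '[[[0.003,0,0,0,0,0],[0.003,0,0,0,0,0],[0,0,0,0,0,0]]]'
```

```text
time_s: 14.6
eef_pos: [469.7, -320.9, 108.8]
ee_rot: [-0.037, -0.706, -0.037, 0.706]
force: [-0.5, 0.2, -2.4]
grip_width: 0.787
time_s: 14.98
eef_pos: [469.8, -320.9, 103.0]
ee_rot: [-0.037, -0.706, -0.037, 0.706]
force: [0.2, -0.7, -2.3]
grip_width: 0.787
```

```bash
python3 -m jog '[[[0.002,0,0,0,0,0],[0.001,0,0,0,0,0],[0,0,0,0,0,0]]]';python3 -m jog '[[[0.001,0,0,0,0,0],[0.001,0,0,0,0,0],[0,0,0,0,0,0]]]'
```

```text
time_s: 15.35
eef_pos: [469.9, -320.9, 100.3]
ee_rot: [-0.037, -0.706, -0.037, 0.706]
force: [0.0, -0.0, -3.2]
grip_width: 0.786
time_s: 15.72
eef_pos: [470.2, -320.8, 100.1]
ee_rot: [0.037, 0.706, 0.037, -0.706]
force: [-3.5, 5.8, 14.3]
grip_width: 0.788
```

Contact came at TCP height 100, against about 99 expected. Releasing and checking.

```bash
python3 -m jog '[[[-0.001,0,0,0,0,0],[0,0,0,0,0,0],[0,0,0,0,0,0]]]' 0; python3 -m jog '[[[-0.02,0,0,0,0,0],[-0.045,0,0,0,0,0],[-0.05,0,0,0,0,0],[0,-0.06,0,0,0,0],[0,-0.06,0,0,0,0],[0,-0.06,0,0,0,0],[0,0,0,0,0,0]]]'
python3 - <<'E'
from h import *
from rig import ctrl,vision
s=ctrl.sense();print(s["joints"].round(3))
I=[]
for n in("scene","top"):
    c=vision.capture(n);np.savez(n+"8.npz",**c);cv2.imwrite(f"{n}8f.png",c["image"][:,:,::-1])
    i=c["image"][...,::-1]; i=i[120:230,210:350] if n=="scene" else i[180:290,370:510]
    I.append(cv2.resize(i,None,fx=5,fy=5,interpolation=cv2.INTER_CUBIC))
cv2.imwrite("pics/n8.png",np.vstack(I)[:1100]);cv2.imwrite("pics/s8.png",I[0]);cv2.imwrite("pics/t8.png",I[1])
E
```

```text
time_s: 16.1
eef_pos: [469.9, -321.1, 99.2]
ee_rot: [0.037, 0.706, 0.037, -0.706]
force: [-0.3, 0.2, -0.3]
grip_width: 1.0
time_s: 16.98
eef_pos: [450.7, -139.1, 214.6]
ee_rot: [0.038, 0.706, 0.039, -0.706]
force: [1.3, -1.3, 0.3]
grip_width: 1.002
[-0.549  0.217  1.689  0.     1.235  0.913]
```

View pics/s8.png

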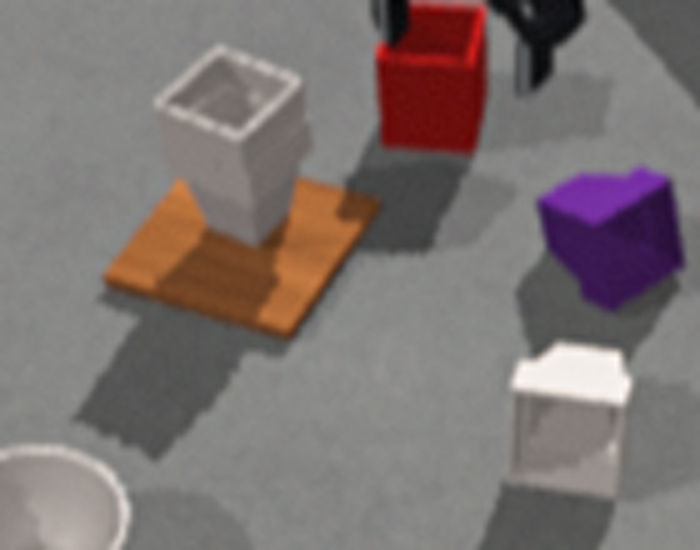

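View pics/t8.png

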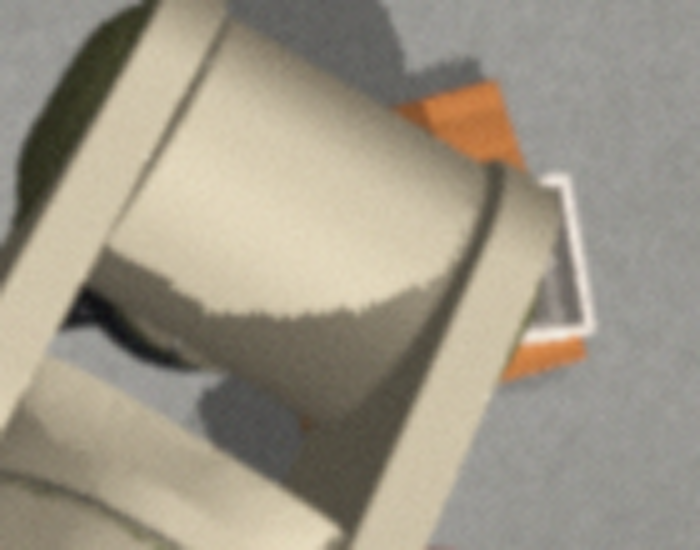

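The loose holder is nested squarely: its rim corners are at crop (157,100), (237,138) and (301,78), and the stack looks home. Next I measure the fallen one more closely.

Run:
```python
from h import *
t=cam("top3")["image"][...,::-1];s=cam("scene3")["image"][...,::-1]
a=cv2.resize(t[195:255,305:365],None,fx=9,fy=9,interpolation=cv2.INTER_CUBIC)
b=cv2.resize(s[180:225,300:345],None,fx=12,fy=12,interpolation=cv2.INTER_CUBIC)
cv2.imwrite("pics/ft.png",a);cv2.imwrite("pics/fs.png",b)
c=cam("scene8");S=lambda p:(210+(p[0]-2)/5,120+(p[1]-2)/5)
print([onz(c,S(p),122).round(1) for p in [(157,100),(237,138),(301,78),(219,45)]])
print("base rim in scene3-like", [onz(c,S(p),12).round(1) for p in [(290,338),(105,278)]])
```

```text
[array([ 500.4, -351.1,  122. ]), array([ 497.7, -284.5,  122. ]), array([ 428.1, -292.4,  122. ]), array([ 434.3, -358.7,  122. ])]
base rim in scene3-like [array([ 534.1, -220.8,   12. ]), array([ 565.6, -356. ,   12. ])]
```

View pics/ft.png

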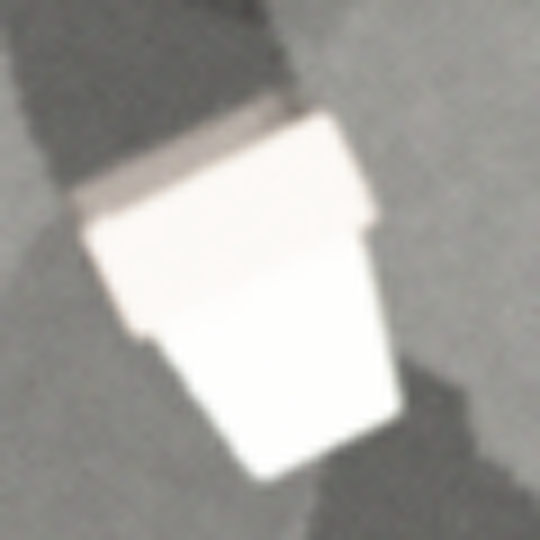

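View pics/fs.png

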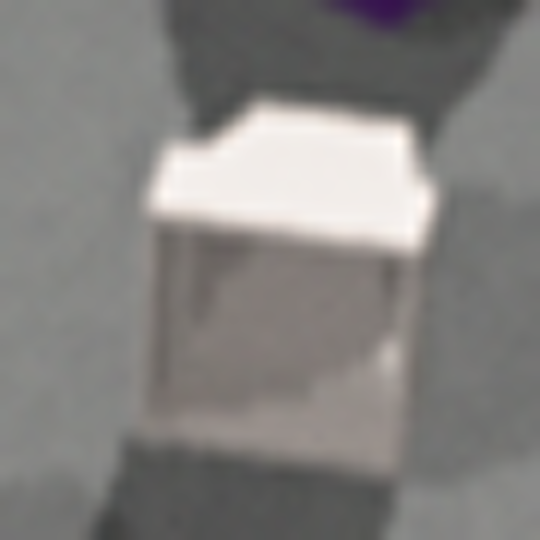

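Run:
```python
from h import *
t=cam("top3");s=cam("scene3")
T=lambda p:(305+(p[0]-4)/9,195+(p[1]-4)/9)
S=lambda p:(300+(p[0]-5.5)/12,180+(p[1]-5.5)/12)
def pr(n,P):
    P=np.array(P);e=P[1]-P[0];print(n,P.mean(0).round(1),"len",np.linalg.norm(e).round(1),"heading",np.degrees(np.arctan2(e[0],-e[1])).round(1))
    return P.mean(0)
R=pr("rim",[onz(t,T(p),74) for p in[(82,235),(332,108)]])
H=pr("sh",[onz(t,T(p),65.5) for p in[(140,338),(380,220)]])
F=pr("foot",[onz(t,T(p),38.5) for p in[(262,482),(403,410)]])
RS=pr("rimS",[onz(s,S(p),74) for p in[(148,213),(425,248)]][::-1])
for q in [tri(t,T((82,235)),s,S((425,248))),tri(t,T((332,108)),s,S((148,213)))]: print(q[0].round(1),q[1].round(1))
print(np.degrees(np.arctan2(*(R-F)[1::-1])),np.linalg.norm((R-F)[:2]),"exp",62.5+10.8)
```

```text
rim [516.9 -16.4  74. ] len 70.6 heading 26.7
sh [490.6 -29.7  65.5] len 67.7 heading 25.8
foot [450.  -48.8  38.5] len 40.8 heading 26.5
rimS [514.9 -13.2  74. ] len 68.5 heading 27.0
[500.3  16.3  74.4] 2.7
[531.5 -45.8  74.1] 4.8
25.87915021803672 74.34411313689283 exp 73.3
```

Run:
```python
from h import *
from rig import ctrl
s=ctrl.sense();plan(s,[560,5,180],-63.6)
```

```text
rotvec rad [-0.355 -0.    -0.001] deg 20.3
rotvec rad [ 2.786e+00 -1.000e-03  1.000e-03] deg 159.7
shift tool axes mm [  34.5 -134.9 -123.6]
```

```bash
python3 -m jog '[[[0,-0.027,-0.025,0,0,0],[0,-0.027,-0.025,0,0,0],[0,-0.027,-0.025,0,0,0],[0,-0.027,-0.025,0,0,0],[0,-0.027,-0.024,0,0,0],[0,0,0,-0.178,0,0],[0,0,0,-0.177,0,0],[0,0,0,0,-0.175,0],[0,0,0,0,-0.175,0],[0,0,0,0,-0.174,0],[0,0,0,0,-0.174,0],[0,0,0,0,0,0]]]' 0
python3 - <<'E'
from h import *
from rig import ctrl
s=ctrl.sense();u=np.array([.896,.445,0]);d=-.643*u-np.array([0,0,.766])
T=np.array([506.2,-20.6,37])
plan(s,T-90*d,-63.6,d);plan(s,T,-63.6,d);print(s["joints"].round(3))
E
```

```text
time_s: 18.58
eef_pos: [561.0, 4.6, 210.9]
ee_rot: [-0.206, -0.41, -0.097, 0.883]
force: [0.6, 0.3, -0.2]
grip_width: 1.001
rotvec rad [0.001 0.002 0.003] deg 0.2
rotvec rad [-3.141e+00 -5.000e-03  3.000e-03] deg 180.0
shift tool axes mm [ 81.8  -1.5 -65.8]
rotvec rad [0.001 0.002 0.003] deg 0.2
rotvec rad [-3.141e+00 -5.000e-03  3.000e-03] deg 180.0
shift tool axes mm [171.8  -1.2 -66. ]
[-0.059  0.797  0.95  -0.357  2.002  1.003]
```

```bash
python3 -m jog '[[[0.02,-0.001,-0.022,0,0,0],[0.03,0,-0.022,0,0,0],[0.032,0,-0.022,0,0,0],[0,0,0,0,0,0]]]' 0
python3 - <<'E'
from h import *
from rig import ctrl,vision
s=ctrl.sense();u=np.array([.896,.445,0]);d=-.643*u-np.array([0,0,.766])
T=np.array([506.2,-20.6,37])
plan(s,T,-63.6,d)
c=vision.capture("scene");np.savez("s9.npz",**c);cv2.imwrite("pics/s9.png",cv2.resize(c["image"][110:250,260:400,::-1],None,fx=4.2,fy=4.2,interpolation=cv2.INTER_CUBIC))
E
```

```text
time_s: 19.08
eef_pos: [557.0, 4.3, 107.9]
ee_rot: [-0.205, -0.411, -0.097, 0.883]
force: [0.8, -0.3, 1.2]
grip_width: 1.001
rotvec rad [-0.001 -0.     0.004] deg 0.2
rotvec rad [3.141 0.006 0.   ] deg 180.0
shift tool axes mm [90.7  0.  -2.3]
```

View pics/s9.png

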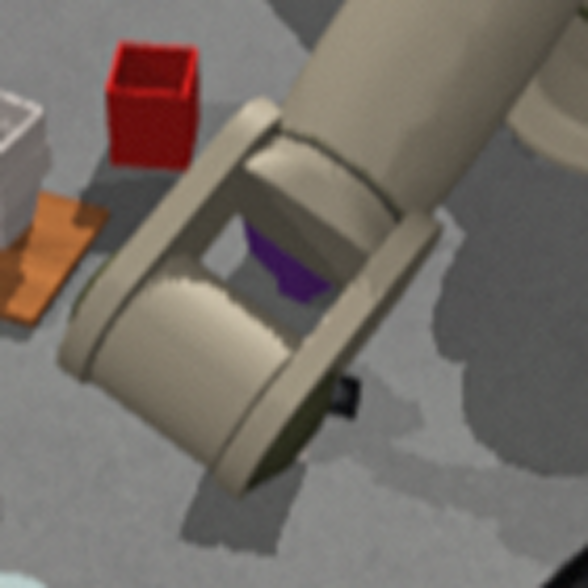

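The wrist hides the holder in this view, so I'll go in steps and watch the force.

```bash
python3 -m jog '[[[0.025,0,-0.002,0,0,0],[0.02,0,0,0,0,0],[0,0,0,0,0,0]]]' 0;python3 -m jog '[[[0.01,0,0,0,0,0],[0.01,0,0,0,0,0],[0,0,0,0,0,0]]]' 0
python3 - <<'E'
from h import *
from rig import vision
c=vision.capture("top");np.savez("t10.npz",**c);cv2.imwrite("pics/t10.png",cv2.resize(c["image"][160:300,260:420,::-1],None,fx=4.2,fy=4.2,interpolation=cv2.INTER_CUBIC))
E
```

```text
time_s: 19.5
eef_pos: [533.7, -7.5, 74.8]
ee_rot: [-0.206, -0.413, -0.096, 0.882]
force: [1.0, 1.2, 0.1]
grip_width: 0.998
time_s: 19.88
eef_pos: [521.4, -12.8, 57.7]
ee_rot: [-0.206, -0.411, -0.096, 0.883]
force: [-0.2, -0.0, 0.4]
grip_width: 1.002
```

View pics/t10.png

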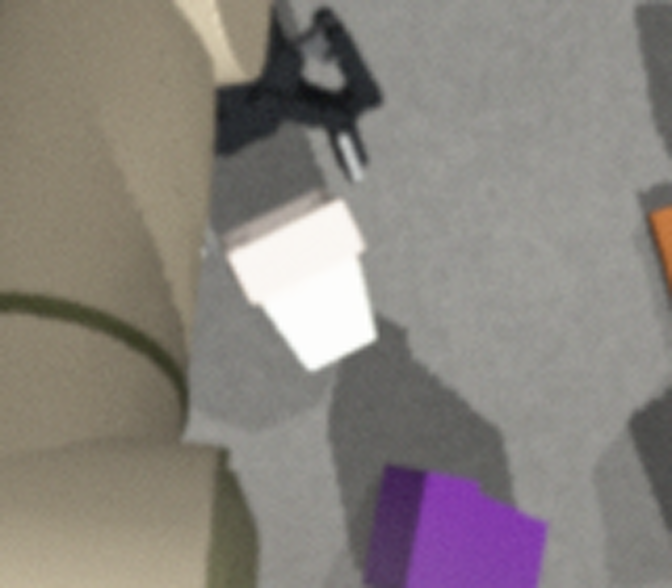

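The right finger is clear of the holder by about 5 mm, with its tip at (352,180) and the rim corner at (343,200). Continuing, then closing.

```bash
python3 -m jog '[[[0.012,0,0,0,0,0],[0.012,0,0,0,0,0],[0.010,0,0,0,0,0],[0,0,0,0,0,0]]]' 0;python3 -m jog '[[[0,0,0,0,0,0],[0,0,0,0,0,0],[0,0,0,0,0,0],[0,0,0,0,0,0],[0,0,0,0,0,0]]]' 255 50
```

```text
time_s: 20.42
eef_pos: [501.6, -22.5, 31.4]
ee_rot: [-0.206, -0.411, -0.096, 0.883]
force: [-0.1, 0.3, 0.6]
grip_width: 1.004
time_s: 21.05
eef_pos: [502.6, -22.4, 32.3]
ee_rot: [-0.207, -0.412, -0.096, 0.882]
force: [2.3, 0.6, 6.1]
grip_width: 0.789
```

```bash
python3 -m jog '[[[-0.010,0,0.008,0,0,0],[-0.025,0,0.021,0,0,0],[-0.027,0,0.023,0,0,0],[0,0,0,0,0,0]]]';python3 -m jog '[[[0,0,0,0,0.1623,0],[0,0,0,0,0.1623,0],[0,0,0,0,0.1623,0],[0,0,0,0,0.1623,0],[0,0,0,0,0.1623,0],[0,0,0,0,0.1623,0],[0,0,0,0,0.1623,0],[0,0,0,0,0.1623,0],[0,0,0,0,0,0]]]'
python3 - <<'E'
from h import *
from rig import vision,ctrl
s=ctrl.sense();print(s["joints"].round(3));p,M=info(s);print(M.round(3))
for n in ("top","scene"):
    c=vision.capture(n);np.savez(n+"11.npz",**c);i=c["image"][...,::-1];i=i[160:300,260:420] if n=="top" else i[110:250,260:400]
    cv2.imwrite(f"pics/{n}11.png",cv2.resize(i,None,fx=4.2,fy=4.2,interpolation=cv2.INTER_CUBIC))
E
```

```text
time_s: 21.55
eef_pos: [503.2, -22.4, 114.9]
ee_rot: [-0.207, -0.414, -0.096, 0.881]
force: [-0.2, 0.1, -3.3]
grip_width: 0.789
time_s: 22.68
eef_pos: [500.4, -20.5, 110.7]
ee_rot: [0.107, 0.849, 0.203, -0.476]
force: [0.3, 0.0, -2.5]
grip_width: 0.79
[-0.505  0.268  2.066  0.809  0.648 -0.016]
[[ 0.463  0.447 -0.765]
 [ 0.243 -0.894 -0.376]
 [-0.852 -0.012 -0.523]]
```

View pics/scene11.png

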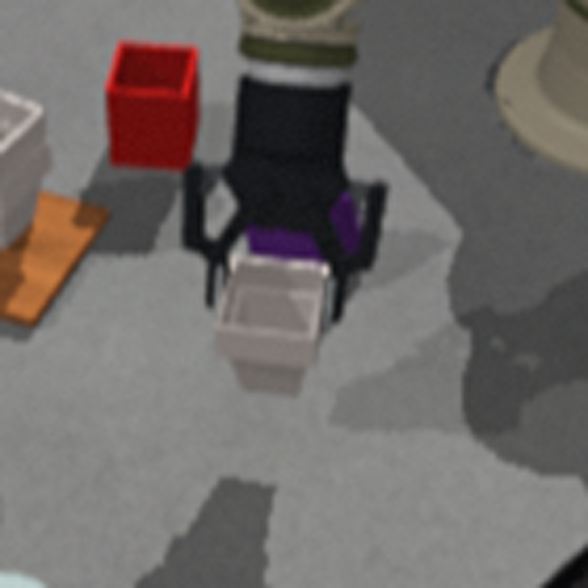

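View pics/top11.png

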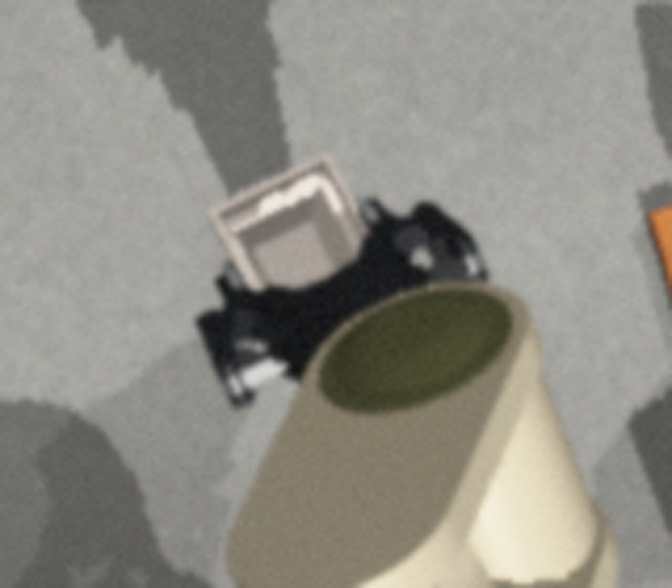

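Run:
```python
from h import *
from rig import ctrl
q=[-.412,-.096,.882,-.207];M0=Ro.from_quat(q).as_matrix();s=ctrl.sense();p,M=info(s)
R=M@M0.T; a=np.radians(15.6);u=np.array([.896,.445,0]);ax=np.cos(a)*u+np.array([0,0,np.sin(a)])
print("tilt0",np.degrees(np.arccos(-M0[2,0])),"tilt",np.degrees(np.arccos(-M[2,0])))
v=R@ax;print("holder axis now",v.round(3),"in tool",(M.T@v).round(3))
w=M.T@np.cross(v,[0,0,1]);print("correct rotvec tool",w.round(3))
# foot location
C0=np.array([502.6,-22.4,32.3]);foot=np.array([516.5,-15.5,0])-68*u; foot[2]=20*np.cos(a)
print("foot now",(p+R@(foot-C0)).round(1))
W=Ro.from_rotvec(np.cross(v,[0,0,1])).as_matrix();f2=p+W@R@(foot-C0);print("foot after corr",f2.round(1))
print("up in tool",(M.T@W.T@[0,0,1]).round(3))
```

```text
tilt0 39.940038841845166 tilt 31.542832265023502
holder axis now [0.05  0.015 0.999] in tool [-0.825 -0.    -0.566]
correct rotvec tool [-0.005  0.051  0.007]
foot now [497.7 -22.   57.9]
foot after corr [500.4 -21.2  57.7]
up in tool [-0.824 -0.    -0.566]
```

The holder is upright but about 3° short, so I'll correct by +0.051 rad and then lower it.

```bash
python3 -m jog '[[[0,0,0,0,0.051,0],[0.012,0,0.008,0,0,0],[0.016,0,0.011,0,0,0],[0.011,0,0.008,0,0,0],[0,0,0,0,0,0]]]';python3 -m jog '[[[0.003,0,0.002,0,0,0],[0.002,0,0.0015,0,0,0],[0,0,0,0,0,0]]]'
```

```text
time_s: 23.4
eef_pos: [501.8, -19.4, 64.1]
ee_rot: [0.104, 0.861, 0.207, -0.454]
force: [-0.2, 0.2, -3.5]
grip_width: 0.791
time_s: 23.78
eef_pos: [501.8, -20.0, 58.8]
ee_rot: [0.104, 0.861, 0.206, -0.453]
force: [-0.4, 0.3, -3.1]
grip_width: 0.786
```

Run:
```python
from h import *
from rig import ctrl
s=ctrl.sense();p,M=info(s);print("tilt",np.degrees(np.arccos(-M[2,0])),p.round(1),M[:,1].round(3))
```

```text
tilt 34.655469099383126 [501.8 -20.   58.8] [ 0.45  -0.893 -0.008]
```

```bash
python3 -m jog '[[[0.0015,0,0.001,0,0,0],[0.0015,0,0.001,0,0,0],[0,0,0,0,0,0]]]';python3 -m jog '[[[0.001,0,0.0007,0,0,0],[0,0,0,0,0,0]]]';python3 -m jog '[[[0.001,0,0.0007,0,0,0],[0,0,0,0,0,0]]]'
```

```text
time_s: 24.15
eef_pos: [502.5, -19.8, 56.9]
ee_rot: [0.104, 0.862, 0.207, -0.451]
force: [-12.5, 0.5, 23.4]
grip_width: 0.786
time_s: 24.4
eef_pos: [502.9, -19.6, 56.8]
ee_rot: [0.104, 0.862, 0.207, -0.45]
force: [-20.5, 1.7, 39.1]
grip_width: 0.787
time_s: 24.65
eef_pos: [503.2, -19.2, 56.6]
ee_rot: [0.104, 0.863, 0.208, -0.449]
force: [-27.1, 1.5, 54.3]
grip_width: 0.79
```

Contact came earlier than predicted and the force reached 54 N. Backing off before release.

```bash
python3 -m jog '[[[-0.0015,0,-0.001,0,0,0],[-0.0015,0,-0.001,0,0,0],[0,0,0,0,0,0]]]'
python3 - <<'E'
from h import *
from rig import vision,ctrl
s=ctrl.sense();p,M=info(s);print(M.round(3))
for n in ("scene",):
    c=vision.capture(n);np.savez(n+"12.npz",**c);i=c["image"][...,::-1];i=i[110:250,260:400]
    cv2.imwrite(f"pics/{n}12.png",cv2.resize(i,None,fx=4.2,fy=4.2,interpolation=cv2.INTER_CUBIC))
E
```

```text
time_s: 25.02
eef_pos: [502.2, -20.1, 56.8]
ee_rot: [0.104, 0.862, 0.206, -0.452]
force: [-4.1, 0.7, 8.4]
grip_width: 0.791
[[ 0.506  0.449 -0.736]
 [ 0.261 -0.893 -0.366]
 [-0.822 -0.007 -0.57 ]]
```

View pics/scene12.png

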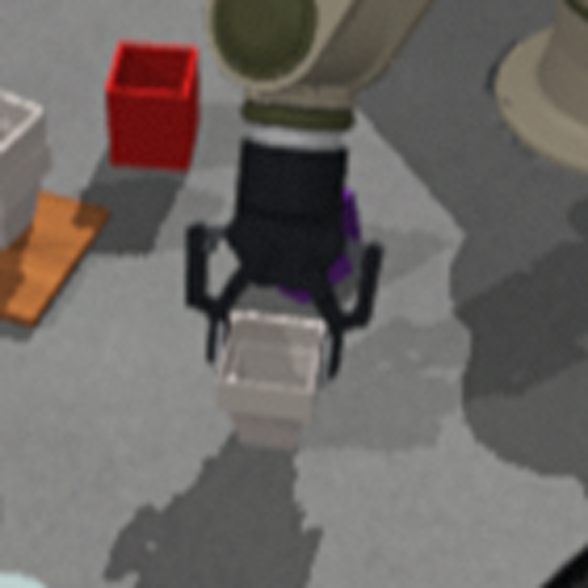

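The holder is upright and its foot is on the counter at (268,440). Releasing and retreating.

```bash
python3 -m jog '[[[0,0,0,0,0,0],[0,0,0,0,0,0],[0,0,0,0,0,0]]]' 0; python3 -m jog '[[[-0.02,0,0,0,0,0],[-0.04,0,0,0,0,0],[-0.04,0,0,0,0,0],[-0.04,0,-0.02,0,0,0],[0,0,-0.03,0,-0.15,0],[0,0,0,0,-0.15,0],[0,0,0,0,-0.15,0],[0,0,0,0,-0.15,0],[0,0,0,0,0,0]]]'
python3 - <<'E'
from h import *
from rig import vision,ctrl
s=ctrl.sense();p,M=info(s);print(M.round(3),s["joints"].round(3))
I=[]
for n in ("scene","top"):
    c=vision.capture(n);np.savez(n+"13.npz",**c);i=c["image"][...,::-1];i=i[110:250,220:360] if n=="scene" else i[150:270,290:410]
    cv2.imwrite(f"pics/{n}13.png",cv2.resize(i,None,fx=4.2 if n=="scene" else 5,fy=4.2 if n=="scene" else 5,interpolation=cv2.INTER_CUBIC))
E
```

```text
time_s: 25.45
eef_pos: [501.7, -20.0, 56.1]
ee_rot: [0.104, 0.861, 0.206, -0.453]
force: [0.1, 0.4, -0.4]
grip_width: 1.001
time_s: 26.58
eef_pos: [464.1, -39.2, 195.6]
ee_rot: [0.158, 0.698, 0.173, -0.677]
force: [-0.7, 0.5, -1.0]
grip_width: 1.0
[[ 0.023  0.455 -0.89 ]
 [ 0.028 -0.89  -0.455]
 [-0.999 -0.014 -0.033]] [-0.355  0.214  1.748  0.037  1.168  0.729]
```

View pics/scene13.png

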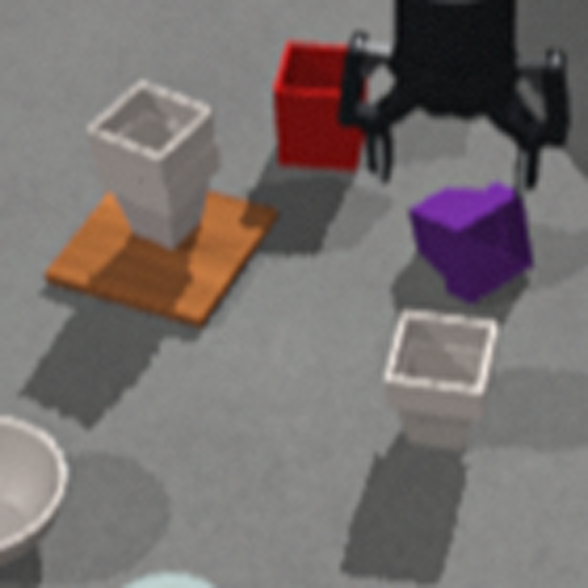

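View pics/top13.png

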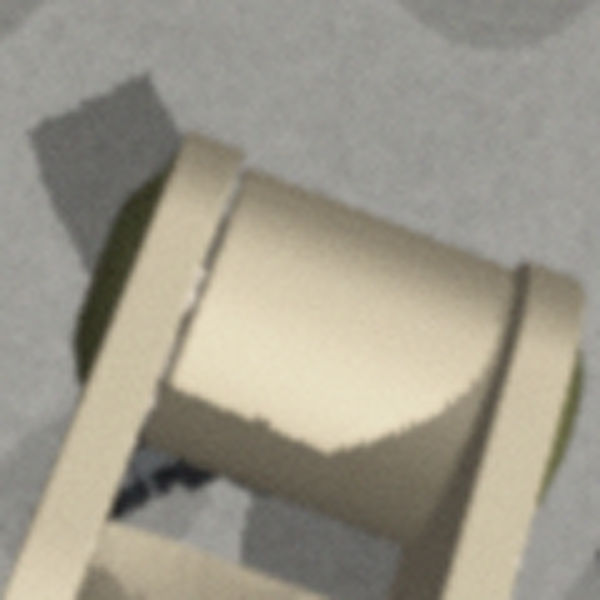

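Run:
```python
from h import *
from rig import ctrl
c=cam("scene13");S=lambda p:(220+(p[0]-1.6)/4.2,110+(p[1]-1.6)/4.2)
P=[onz(c,S(p),80) for p in [(402,312),(497,322),(487,392),(387,383)]];r=sq(P);print(*r)
y=np.array([.45,-.893]);u=np.array([.893,.45]);d=r[0][:2]-[502.2,-20.1];print("jaw",d@y,"u",d@u)
C=np.array([502.2,-20.1])+u*(d@u)+y*(d@y)*0.2
print(C);s=ctrl.sense();plan(s,[*C,130],-63.3)
# nested stack rim now
print(*sq([onz(c,S(p),122) for p in [(145,80),(215,105),(158,158),(88,127)]]))
```

```text
[498.7 -18.6  80. ] [68.5 68.4 69.1 70.2] [28.4 29.1 29.9 28.5]
jaw -2.9145 u -2.4505000000000003
[499.7493985 -20.6821953]
rotvec rad [ 0.005 -0.035  0.015] deg 2.2
rotvec rad [-3.136 -0.023 -0.054] deg 179.7
shift tool axes mm [ 66.9   0.6 -39.1]
[ 464.2 -320.8  122. ] [65.4 73.9 67.7 69.3] [8.1 6.3 4.1 4.4]
```

```bash
python3 -m jog '[[[0,0,-0.02,0,-0.035,0.015],[0.02,0.001,-0.021,0,0,0],[0.03,0,0,0,0,0],[0.015,0,0,0,0,0],[0,0,0,0,0,0]]]' 0
python3 - <<'E'
from h import *
from rig import vision,ctrl
s=ctrl.sense();plan(s,[501.5,-20.3,57],-63.3)
c=vision.capture("scene");i=c["image"][...,::-1];i=i[110:250,260:400]
cv2.imwrite("pics/scene14.png",cv2.resize(i,None,fx=4.2,fy=4.2,interpolation=cv2.INTER_CUBIC))
E
```

```text
time_s: 27.3
eef_pos: [499.5, -22.8, 131.3]
ee_rot: [-0.165, -0.687, -0.164, 0.689]
force: [0.0, 0.5, -0.3]
grip_width: 1.0
rotvec rad [ 0.003  0.003 -0.   ] deg 0.2
rotvec rad [-3.138  0.     0.004] deg 179.8
shift tool axes mm [74.3 -1.4 -3.1]
```

View pics/scene14.png

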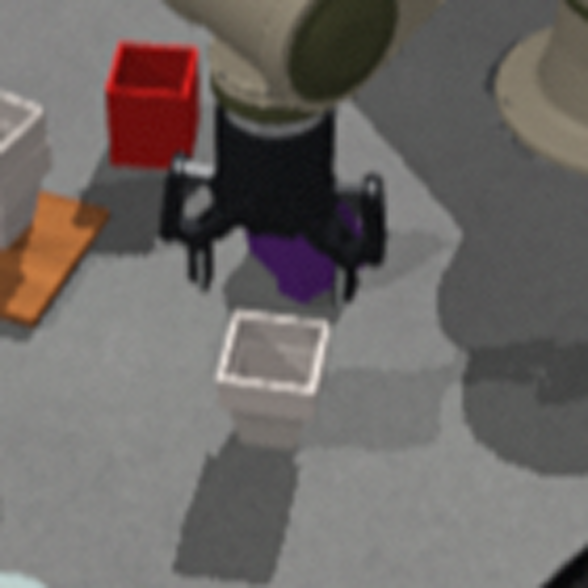

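The jaws straddle the holder evenly: the tips are at (200,285) and (346,295) and the rim is centred at (273,352). I'll descend and grip.

```bash
python3 -m jog '[[[0.02,-0.001,-0.003,0,0,0],[0.025,0,0,0,0,0],[0.02,0,0,0,0,0],[0.0093,0,0,0,0,0],[0,0,0,0,0,0]]]' 0; python3 -m jog '[[[0,0,0,0,0,0],[0,0,0,0,0,0],[0,0,0,0,0,0],[0,0,0,0,0,0],[0,0,0,0,0,0]]]' 255 40
python3 -m jog '[[[-0.01,0,0,0,0,0],[-0.045,0,0,0,0,0],[-0.055,0,0,0,0,0],[-0.055,0,0,0,0,0],[0,0,0,0,0,0]]]'
python3 - <<'E'
from h import *
from rig import vision,ctrl
s=ctrl.sense();plan(s,[469.0,-320.8,225],-84);plan(s,[469.0,-320.8,225],6);print(s["joints"])
I=[]
for n in ("scene","top"):
    c=vision.capture(n);np.savez(n+"15.npz",**c);i=c["image"][...,::-1];i=i[80:250,220:400] if n=="scene" else i[180:290,400:510]
    cv2.imwrite(f"pics/{n}15.png",cv2.resize(i,None,fx=3.4 if n=="scene" else 5,fy=3.4 if n=="scene" else 5,interpolation=cv2.INTER_CUBIC))
E
```

```text
time_s: 27.98
eef_pos: [502.6, -20.6, 57.8]
ee_rot: [-0.165, -0.687, -0.164, 0.688]
force: [0.0, 0.0, 1.1]
grip_width: 1.002
time_s: 28.6
eef_pos: [502.8, -20.4, 58.5]
ee_rot: [-0.166, -0.688, -0.164, 0.688]
force: [-2.0, 1.9, 5.6]
grip_width: 0.79
time_s: 29.22
eef_pos: [503.9, -20.4, 226.8]
ee_rot: [0.167, 0.69, 0.163, -0.686]
force: [0.6, -0.8, -3.9]
grip_width: 0.791
rotvec rad [ 0.366 -0.006 -0.007] deg 21.0
rotvec rad [-2.776  0.009 -0.008] deg 159.1
shift tool axes mm [  3.  251.9 167.3]
rotvec rad [-1.205e+00  1.000e-03 -9.000e-03] deg 69.1
rotvec rad [ 1.936e+00 -1.000e-02 -1.000e-03] deg 110.9
shift tool axes mm [  3.  251.9 167.3]
[-0.27179361  0.27371147  1.58364849 -0.00273605  1.27611904  0.82946259]
```

View pics/scene15.png

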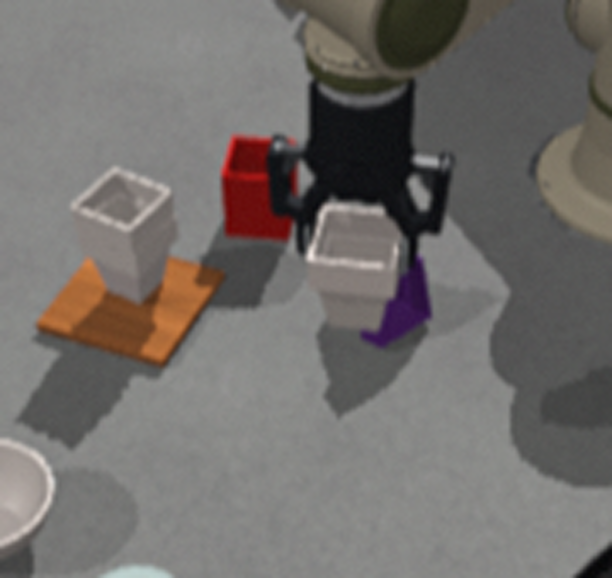

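View pics/top15.png

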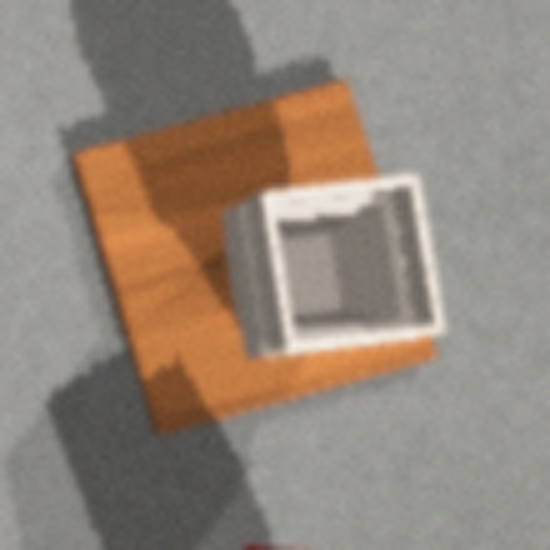

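Run:
```python
from h import *
from rig import ctrl
c=cam("top15");B=lambda p:(400+(p[0]-2)/5,180+(p[1]-2)/5)
r=sq([onz(c,B(p),122) for p in [(262,193),(417,175),(445,330),(286,353)]]);print(*r)
c2=cam("scene15");S=lambda p:(220+(p[0]-1.2)/3.4,80+(p[1]-1.2)/3.4)
for a,b in [((262,193),(117,166)),((417,175),(73,208)),((445,330),(134,230)),((286,353),(173,185))]:
    q=tri(c,B(a),c2,S(b));print(q[0].round(1),q[1].round(1))
```

```text
[ 469.2 -321.5  122. ] [68.3 67.3 69.7 69. ] [6.3 6.5 7.7 5.5]
[ 497.3 -271.1  196.4] 22.5
[ 505.3 -349.4  122.1] 5.4
[ 434.1 -370.2   45.5] 40.0
[ 430.  -287.4  130.3] 1.1
```

The stack stands square on the board with its rim centred at (353,264) in the top crop, which is (469,-321) at z 122. Moving over it.

```bash
python3 -m jog '[[[0,0.022,0.014,0,0,0],[0,0.033,0.022,0,0,0],[0,0.033,0.022,0,0,0],[0,0.033,0.022,0,0,0],[0,0.033,0.022,0,0,0],[0,0.033,0.022,0,0,0],[0,0.033,0.022,0,0,0],[0,0.0325,0.022,0,0,0],[0,0,0,0.18,0,0],[0,0,0,0.179,-0.006,-0.007],[0,0,0,0,0,0],[0,0,0,0,0,0]]]'
python3 - <<'E'
from h import *
from rig import ctrl,vision
s=ctrl.sense();plan(s,[469.2,-321.3,175],96.4)
for n in("scene",):
    c=vision.capture(n);np.savez(n+"16.npz",**c)
    i=c["image"][...,::-1]; i=i[80:190,210:320]
    cv2.imwrite(f"pics/{n}16.png",cv2.resize(i,None,fx=5,fy=5,interpolation=cv2.INTER_CUBIC))
E
```

```text
time_s: 30.82
eef_pos: [467.0, -321.0, 222.2]
ee_rot: [-0.039, -0.703, -0.042, 0.709]
force: [-0.0, -0.0, -3.0]
grip_width: 0.787
rotvec rad [-3.139 -0.009  0.014] deg 179.8
rotvec rad [0.003 0.009 0.006] deg 0.6
shift tool axes mm [47.1  0.9 -2.6]
```

View pics/scene16.png

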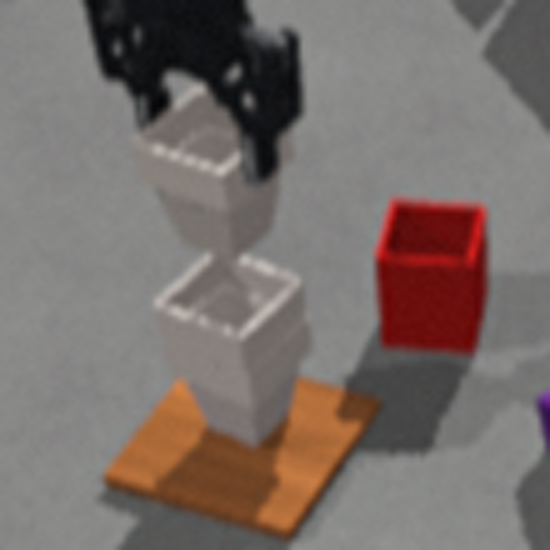

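```bash
python3 - <<'E'
from h import *
c=cam("scene16");S=lambda p:(210+(p[0]-2)/5,80+(p[1]-2)/5)
for a,b in [((225,178),(237,337)),((137,140),(157,300)),]:
    A=onz(c,S(a),244);B=onz(c,S(b),122);print(A.round(1),B.round(1),(A-B)[:2].round(1))
E
python3 -m jog '[[[0.01,0.0005,-0.003,0.003,0.009,0.006],[0.02,0,0,0,0,0],[0.015,0,0,0,0,0],[0.008,0,0,0,0,0],[0,0,0,0,0,0]]]'
python3 - <<'E'
from h import *
from rig import ctrl,vision
s=ctrl.sense();plan(s,[469.2,-321.3,130],96.4)
for n in("scene",):
    c=vision.capture(n);np.savez(n+"17.npz",**c)
    i=c["image"][...,::-1]; i=i[80:190,210:320]
    cv2.imwrite(f"pics/{n}17.png",cv2.resize(i,None,fx=5,fy=5,interpolation=cv2.INTER_CUBIC))
E
```

```text
[ 495.9 -278.1  244. ] [ 497.  -285.1  122. ] [-1.1  7.1]
[ 499.  -346.1  244. ] [ 500.4 -351.1  122. ] [-1.4  4.9]
time_s: 31.5
eef_pos: [470.1, -321.4, 169.6]
ee_rot: [0.039, 0.706, 0.038, -0.706]
force: [0.2, -0.0, -1.9]
grip_width: 0.786
rotvec rad [ 3.138e+00 -2.000e-03  1.000e-03] deg 179.8
rotvec rad [-0.003 -0.    -0.001] deg 0.2
shift tool axes mm [39.6 -0.2  0.9]
```

View pics/scene17.png

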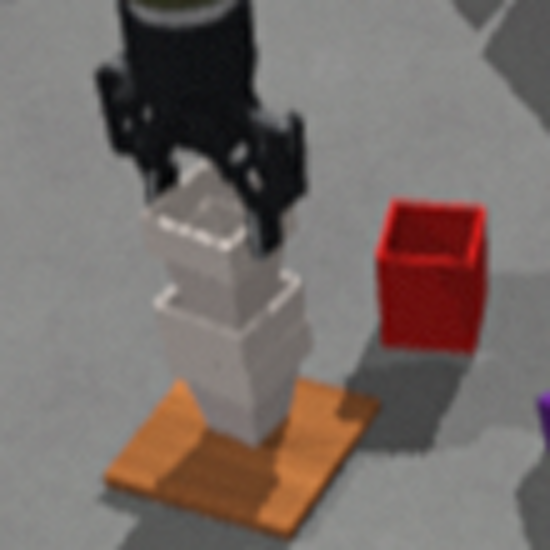

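The held holder has entered the stack. Its corners relative to the stack match the first insertion within about 1 px sideways. Lowering with force checks.

```bash
python3 -m jog '[[[0.008,0,0,0,0,0],[0.008,0,0,0,0,0],[0.006,0,0,0,0,0],[0,0,0,0,0,0]]]';python3 -m jog '[[[0.005,0,0,0,0,0],[0.005,0,0,0,0,0],[0,0,0,0,0,0]]]'
```

```text
time_s: 32.05
eef_pos: [470.0, -321.3, 147.4]
ee_rot: [0.039, 0.706, 0.038, -0.706]
force: [0.0, -0.7, -2.9]
grip_width: 0.787
time_s: 32.42
eef_pos: [470.0, -321.4, 137.6]
ee_rot: [0.039, 0.706, 0.038, -0.706]
force: [0.4, 0.2, -2.9]
grip_width: 0.787
```

```bash
python3 -m jog '[[[0.002,0,0,0,0,0],[0.002,0,0,0,0,0],[0,0,0,0,0,0]]]';python3 -m jog '[[[0.001,0,0,0,0,0],[0.001,0,0,0,0,0],[0,0,0,0,0,0]]]'
```

```text
time_s: 32.8
eef_pos: [470.1, -321.5, 133.9]
ee_rot: [0.039, 0.706, 0.038, -0.706]
force: [-0.3, -0.2, -1.6]
grip_width: 0.785
time_s: 33.17
eef_pos: [470.2, -321.5, 131.9]
ee_rot: [0.039, 0.706, 0.038, -0.706]
force: [-0.3, -0.4, -2.5]
grip_width: 0.786
```

```bash
python3 -m jog '[[[0.001,0,0,0,0,0],[0,0,0,0,0,0]]]';python3 -m jog '[[[0.001,0,0,0,0,0],[0,0,0,0,0,0]]]'
```

```text
time_s: 33.42
eef_pos: [470.2, -321.6, 131.0]
ee_rot: [0.039, 0.706, 0.038, -0.706]
force: [0.0, 0.6, -2.7]
grip_width: 0.786
time_s: 33.67
eef_pos: [470.4, -321.9, 130.7]
ee_rot: [0.039, 0.707, 0.037, -0.705]
force: [-1.3, -0.1, 3.6]
grip_width: 0.782
```

Contact at 130.7, against 130 expected for fully home. Releasing, raising, and moving away for a final look.

```bash
python3 -m jog '[[[0,0,0,0,0,0],[0,0,0,0,0,0],[0,0,0,0,0,0]]]' 0; python3 -m jog '[[[-0.02,0,0,0,0,0],[-0.045,0,0,0,0,0],[-0.05,0,0,0,0,0],[0,-0.06,0,0,0,0],[0,-0.06,0,0,0,0],[0,-0.06,0,0,0,0],[0,-0.06,0,0,0,0],[0,-0.06,0,0,0,0],[0,0,0,0,0,0]]]'
python3 - <<'E'
from h import *
from rig import ctrl,vision
for n in("scene","top"):
    c=vision.capture(n);np.savez(n+"18.npz",**c)
    i=c["image"][...,::-1];cv2.imwrite(f"pics/{n}18f.png",i); i=i[100:210,200:310] if n=="scene" else i[180:290,400:510]
    cv2.imwrite(f"pics/{n}18.png",cv2.resize(i,None,fx=5,fy=5,interpolation=cv2.INTER_CUBIC))
E
```

```text
time_s: 34.05
eef_pos: [470.2, -321.4, 129.9]
ee_rot: [0.039, 0.706, 0.038, -0.706]
force: [0.3, 0.4, 0.1]
grip_width: 1.002
time_s: 35.17
eef_pos: [437.1, -20.0, 244.8]
ee_rot: [0.04, 0.706, 0.04, -0.705]
force: [0.4, 0.3, -0.8]
grip_width: 0.999
```

View pics/scene18.png

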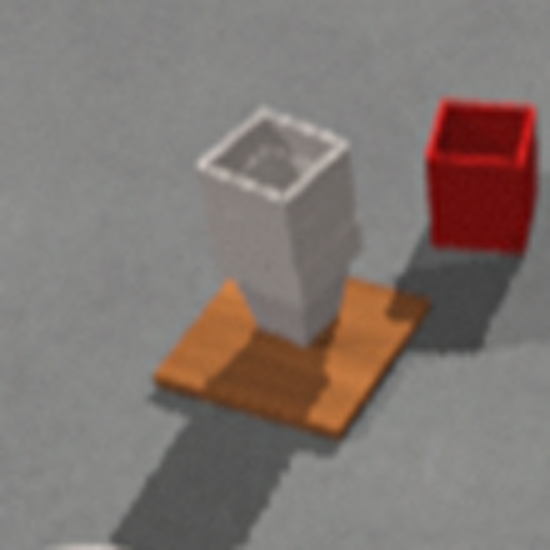

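View pics/top18.png

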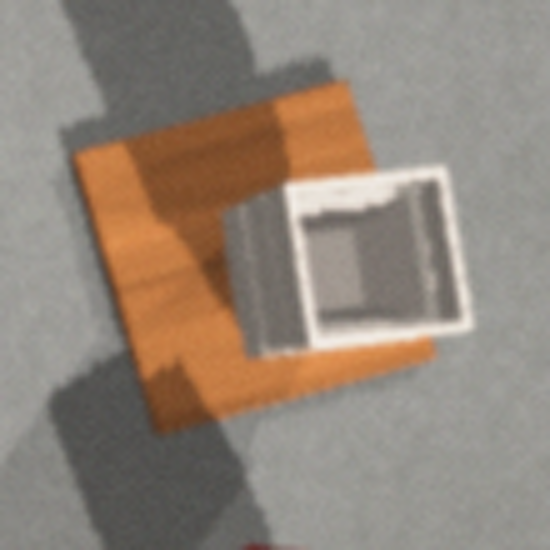

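View pics/scene18f.png

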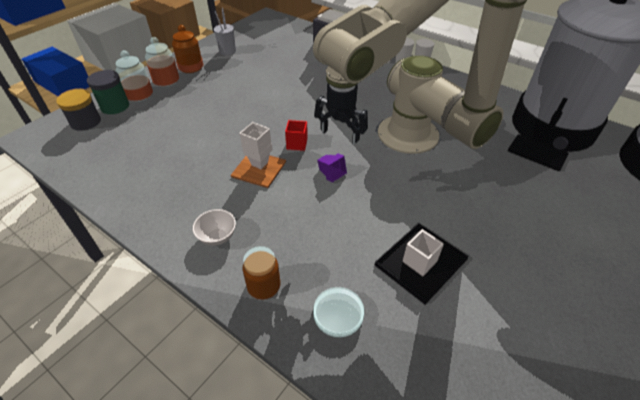

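Run:
```python
from h import *
c=cam("top18");c2=cam("scene18");B=lambda p:(400+(p[0]-2)/5,180+(p[1]-2)/5);S=lambda p:(200+(p[0]-2)/5,100+(p[1]-2)/5)
print(*sq([onz(c,B(p),152) for p in [(287,188),(447,165),(472,327),(313,348)]]))
for a,b in [((447,165),(197,163)),((313,348),(351,147)),((287,188),(287,200)),((472,327),(265,108))]:
    q=tri(c,B(a),c2,S(b));print(q[0].round(1),q[1].round(1))
```

```text
[ 469.  -322.7  152. ] [68.8 68.  67.4 67. ] [7.8 4.9 7.  6.1]
[ 505.9 -350.4  155.8] 3.4
[ 430.1 -290.9  149.6] 5.1
[ 496.8 -283.4  152.8] 3.9
[ 438.3 -355.9  156. ] 4.0
```

```bash
python3 -c "
from rig import workorder,ctrl
print(workorder.finish_job(),ctrl.sense()['time_s'])"
```

```text
the job is handed in; nothing more can be done
the job is handed in; nothing more can be done
```

I handed the job in at about 35 s of the 67 s allowed. All three holders are nested upright on the board, and the straight pot is standing on the floor of the black tray.

I moved the pot first and nested the upright holder in the one on the board. Then I stood the fallen holder on the counter, gripped it again from above and nested it on top.

**Final checks:**
- **Stack height:** the top rim measured about 153 mm from two views, with corners from 149.6 to 156; fully home is 152 mm. Both insertions touched within about 1 mm of the expected height.
- **Stack position:** it stands square on the board, centred at (469, -323).
- **Other items:** in the last picture the jar, bowl, saucers, red pot and purple holder were where they started.

**What disagreed:** setting the fallen holder down, contact came about 4 mm earlier than I predicted. The wrist force reached about 61 N (limit 120 N) before I backed off and released. Also, the scene camera read positions about 3–4 mm short in x, so I relied on the top camera and the grip for placement.

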